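# Set the tape feeder's length dial by clicks

## Robot

A 6-joint arm with a two-finger parallel gripper is mounted at the origin on a cart in front of the work surface, level with it; the furniture and walls round the work are solid. World frame = base frame: x ahead of the robot, y to its left, z up, the work surface at z = 0. Lengths are in mm, angles in rad, forces in N, time in s.
With the tool pointing down it reaches from about 300 to 775 mm from the base axis. Payload 14.6 kg.
Tool frame: the origin (TCP) lies on the centre line of the jaws, within the pads' length; the fingertips stand 11 mm ahead of it and the grasp point (between the pads) lies 8 mm behind it; x points along the fingers, y is the direction in which the jaws open and shut, and the axes are right-handed (so a half turn about x gives the same grasp; the last joint's range is limited). The gripper opens to 94 mm and grips with 3 to 60 N. Pads are 16 mm wide; open, the fingers measure 119 mm over their backs; the gripper's body (75 mm by 177 mm) begins 78 mm behind the grasp point.
Start: joints at [-1.322, 0.3, 1.521, -0, 1.321, -0.067], TCP at [170.81, -522.793, 193.246] pointing down, gripper open.
Joint ranges: [-3.03, 3.03], [-0.79, 2.21], [0.23, 2.52], [-1.04, 4.18], [0, 3.07], [-2.55, 2.55]. Speed limits (rad/s): [2.22, 2.22, 2.57, 3.14, 3.14, 3.14].

## Interface

Orientations are given as [roll, pitch, yaw] about the fixed x, y, z axes, in that order (R = Rz(yaw) Ry(pitch) Rx(roll)).
In Python, from cell import manip gives the robot as it stands.
- The arm moves only by the shell command python3 -m handwheel 'ROWS' [OPENING] [FORCE]. ROWS is JSON, a list of rows, each a list of 2 entries, a list of its own where there are three numbers: the shift along the tool's x, y, z in mm, then the turn about the tool's x in rad. In form: [[[x, y, z], spin], ...]. A call has exactly 10 rows; each row shifts and turns the commanded pose from where the row before left it, along the tool's axes as they then stand; what a row does not reach is not made up. A row lasts 1/8 s, in which the tool goes at most 62.5 mm and 10.7 degrees, less where a joint would pass 70% of its speed; a pose out of reach is approached as far as the arm can. A call with a gripper value outside its range is refused whole. OPENING is the closure in counts, from 0 (fully open) to 255 (shut), set as the call begins (- or left out, the last holds). The fingers move at their own pace and stop on an object; FORCE is the grip in N (left out, the last holds). Time passes only in rows, so rows that do not move let the fingers close, or fill a call up. It gives the time, the measured TCP pose, the force and the opening at its end, in the units of the state.
- manip.read_state(): the state, without advancing time (a new reading comes with each control period).
- manip.camera(name): name is "side" or "top" or "wrist"; returns a dict with "pixels" (384x512x3 uint8, red, green, blue), "z_map" (384x512 float32, mm along the optical axis (not along the pixel's ray), 0 where there is no reading), "mtx" (3x3 intrinsics, pixels), "xyz" and "orientation" of the camera in the world. Camera axes: x right, y up, looking along -z (the intrinsics and any distortion apply to the point x, -y, -z); pixel columns grow to the right and rows downward; lengths in mm; the calibration is good to about 2 mm. The wrist camera is an equidistant fisheye: a pixel r from the principal point sees the ray r / f radians off the axis. A picture is of the moment at which its call begins.
- manip.sign_off(): hands the job in, once; it reports no verdict.
Trained networks look in the newest picture that a camera, given by its name, has taken for a name from the list of things; names that differ only in an ending like _2 or _b are one class to them, and where a whole thing is asked for, a point or a joint stands for the part that bears it (a point fixed in the world has none). Each returns a list of dicts, best first, with "confidence" (0 to 1); they miss things now and then, are a little off and sometimes report something else, mostly with a low value. They report only what shows in the picture. A call takes as long as a camera call.
- manip.cut_out(target, camera): "region" (384x512 bool, what is visible of it) and "centre" ([column, row] in pixels, amid what is visible of it).
The state is a dict: "clock": time; "joints": joint angles; "qd": joint speeds; "effort": joint torques, N m; "eef_pos": TCP position; "eef_rot": TCP orientation; "wrist_force": force on the tool from outside, world axes, zero at the start; "moment": the same for the moment, N m; "finger_gap": finger opening in mm.
Only numpy, scipy, OpenCV 4.12 (cv2) and the standard library are available. Lean on these libraries where they do the work, as an engineer would, in place of code of your own. Each camera call takes 0.05 s, during which the arm holds its last target. There are 200 camera calls.

## Task

Set the length dial of the tape feeder: push the crank handle round anticlockwise (seen from above) until the dial comes gently up against its end stop, then push it clockwise until the dial has made exactly four clicks, not more at any moment, and let go. The crank has free play on the dial, so count the clicks of the dial by feel, not the angle of the crank. Do not disturb the other things on the table.

Things in the scene. Friction and masses are not known exactly. Their poses are not given: they have to be found in the camera images.
- feeder: Bench tape feeder, fixed: dark steel foot plate 172 x 116 x 6 mm (x -64 to +108, y +-58 mm), grey housing 114 x 108 mm, 40 mm high, with a metal scale plate on top; a roll of clear tape lies flat at its +x end (24 mm high), a rubber roller along its -x side. Origin: at table height on the vertical dial axis; z up.
- axis_top (a point): Point on the dial axis, 60 mm above the table. The black dial (radius 41 mm, top 50 mm high) turns about it with click stops every 20 degrees both ways, from a hard end stop at its anticlockwise end (seen from above; itself click position zero) to another 10 clicks clockwise. Ticks round it mark the stops, the zero tick longer. The crank's hub (radius 10.5 mm, 67 mm high) is on this axis.
- mark (a point): Inner end of the dial's raised metal pointer ridge (3.5 mm wide, 12 to 38 mm from the axis): 12 mm from the axis, 51 mm high, turning with the dial. In the feeder's frame it lies at +40 degrees from +x towards +y at the end stop and goes 20 degrees clockwise with each click, so a click moves it only 4 mm. At the start it is one to three clicks from the end stop.
- handle (a point): Centre of the crank's upright black handle, a round post 16 mm in diameter from 61 to 99 mm above the table; this point is 80 mm high, 45 mm from the dial axis. It stands on a flat steel crank arm 14 mm wide (top 61 mm high), on the side away from the pointer ridge, and can be pushed from either side with closed fingers. Dial and crank stay where they are left.
- crank: The crank: hub, arm and handle in one; origin at table height on the dial axis. It has free play of 20 to 50 degrees on the dial (amount unknown), where it moves with under 1 N. Then it carries the dial: about 4 to 7 N at the handle to leave a click stop, falling to almost nothing as dial and crank snap ahead into the next stop: that is one click. At the end stop the force rises past 12 N with no drop.
- thumb_wax: Bystander: round white tub of 49 mm diameter, 22 mm high, lying loose beside the feeder; origin at the centre of its underside.
- glue_stick: Bystander: white glue stick standing loose, 26 mm diameter, 88 mm high; origin at the centre of its underside.
- spare_core: Bystander: brown cardboard core, 42 mm diameter, 24 mm high, loose; origin at the centre of its underside.

How it is judged (in metres and radians):
On the way, in this order (a step that is already met when the one before it is completed fails the run):
1. the dial is wound back to its end stop (y of mark in the frame of feeder above 0.004 m and x of mark in the frame of feeder below 0.00983 m), for 0.1 s.
2. the dial stands four clicks clockwise from the end stop (y of mark in the frame of feeder below -0.004 m and x of mark in the frame of feeder between 0.00834 and 0.00995 m), for 0.2 s.
At the end, for the whole second after the job is handed in: The dial's pointer stands four clicks (80 degrees, within 6 degrees) clockwise from the end stop, and the handle is let go (all of step 2); the robot touches nothing.
It fails at once if the dial is turned more than half a click past the fourth click (y of mark in the frame of feeder below 0 m and x of mark in the frame of feeder below 0.00771 m).
It fails at once if the robot pushes on the feeder or its crank with more than 40 N (contact force between the arm and feeder above 40 N).
It fails at once if the fingers push on the feeder or its crank with more than 40 N (contact force between the fingers and feeder above 40 N).
It fails at once if the white tub, the glue stick or the cardboard core is knocked (moved more than 15 mm) (distance of any of thumb_wax, glue_stick, spare_core from where it was at the start of the episode above 0.015 m).
It also fails if it takes over 72 s, if anything falls off the work surface, if the arm or the gripper's body presses on something with over 40 N, if the wrist force passes 120 N, or if a joint passes its speed limit or range.

## Working session

There is one attempt and no reset: what is moved stays moved. The work goes in short steps, Python scripts to look and compute and a shell command to move; the robot and the scene stay as the last step left them, time stands still between calls to the robot, and variables do not carry over. Pictures are saved under pics/ and viewed, about 8 in all and at most 12, crops included, and the job is handed in when it is done.

```bash
mkdir -p pics
cat > h.py <<'E'
import numpy as np,cv2
from scipy.spatial.transform import Rotation as R
from cell import manip
def cam(n):
    return manip.camera(n)
def rot(o): return R.from_euler('xyz',o).as_matrix()
def pt(c,u,v,z=None,d=None):
    K=np.array(c['mtx']);x=(u-K[0,2])/K[0,0];y=(v-K[1,2])/K[1,1]
    r=rot(c['orientation'])@np.array([x,-y,-1.]);o=np.array(c['xyz'])
    s=(z-o[2])/r[2] if z is not None else d
    return o+s*r
def cloud(c,reg):
    K=np.array(c['mtx']);v,u=np.nonzero(reg&(c['z_map']>0));d=c['z_map'][v,u]
    P=np.stack([(u-K[0,2])/K[0,0]*d,-(v-K[1,2])/K[1,1]*d,-d],1)
    return P@rot(c['orientation']).T+np.array(c['xyz'])
def save(c,name): cv2.imwrite('pics/'+name,c['pixels'][:,:,::-1])
E
python3 - <<'E'
from h import *
for n in ['top','side']:
    c=cam(n);save(c,n+'1.png');print(n,np.round(c['xyz']),np.shape(c['orientation']))
    for t in ['feeder','crank','handle','axis_top','mark','thumb_wax','glue_stick','spare_core']:
        for r in manip.cut_out(t,n)[:1]:
            P=cloud(c,r['region']); print(t,round(r['confidence'],2),np.round(r['centre']),r['region'].sum(),np.round(np.percentile(P,[2,50,98],axis=0)).tolist() if len(P) else '')
print(manip.read_state())
E
```

```text
top [445. -66. 919.] (3,)
feeder 0.58 [294. 164.] 4109 [[499.0, -227.0, 4.0], [578.0, -162.0, 41.0], [671.0, -95.0, 67.0]]
crank 0.7 [303. 176.] 271 [[521.0, -198.0, 50.0], [549.0, -182.0, 63.0], [574.0, -162.0, 100.0]]
handle 0.71 [307. 178.] 222 [[521.0, -198.0, 57.0], [546.0, -184.0, 64.0], [573.0, -165.0, 101.0]]
axis_top 0.69 [293. 163.] 4142 [[497.0, -229.0, 4.0], [578.0, -162.0, 41.0], [669.0, -95.0, 67.0]]
mark 0.75 [299. 170.] 1231 [[525.0, -207.0, 46.0], [564.0, -171.0, 50.0], [602.0, -134.0, 98.0]]
thumb_wax 0.91 [246. 197.] 398 [[488.0, -84.0, 19.0], [510.0, -62.0, 22.0], [531.0, -40.0, 26.0]]
side [ 356. -824.  498.] (3,)
feeder 0.83 [287. 222.] 2948 [[494.0, -241.0, 4.0], [561.0, -200.0, 38.0], [668.0, -120.0, 86.0]]
crank 0.66 [274. 209.] 308 [[520.0, -204.0, 44.0], [535.0, -194.0, 65.0], [572.0, -138.0, 100.0]]
handle 0.83 [273. 209.] 288 [[520.0, -204.0, 53.0], [534.0, -196.0, 66.0], [572.0, -164.0, 100.0]]
axis_top 0.86 [285. 221.] 2988 [[495.0, -241.0, 2.0], [562.0, -200.0, 38.0], [670.0, -118.0, 86.0]]
mark 0.58 [284. 214.] 720 [[521.0, -211.0, 45.0], [559.0, -192
[... 266 characters left out ...]
, -226.0, 1.0], [449.0, -212.0, 16.0], [468.0, -184.0, 26.0]]
{'clock': 0.9, 'joints': array([-1.32158840e+00,  2.99932617e-01,  1.52103099e+00,  1.04295735e-05,
        1.32067741e+00, -6.65930578e-02]), 'qd': array([0.00016427, 0.00081463, 0.00135487, 0.00126791, 0.00060196,
       0.00024841]), 'effort': array([ 7.78695721e-04, -5.31658208e+01, -3.52909613e+01,  7.09475367e-02,
        2.12856597e-02,  9.35847986e-07]), 'eef_pos': array([ 170.81707903, -522.78307534,  193.21455923]), 'eef_rot': array([-1.84337101,  1.57074692,  1.61402004]), 'wrist_force': array([0.40327027, 0.6433688 , 0.0040647 ]), 'moment': array([ 0.041085  , -0.06079513, -0.01291778]), 'finger_gap': 93.8690440969499}
```

Run:
```python
from h import *
c=cam('top');a=c['pixels'][115:225,220:365,::-1]
b=cam('side')['pixels'][160:260,210:355,::-1]
cv2.imwrite('pics/a.png',cv2.resize(a,None,fx=5.4,fy=5.4,interpolation=cv2.INTER_CUBIC))
cv2.imwrite('pics/b.png',cv2.resize(b,None,fx=5.4,fy=5.4,interpolation=cv2.INTER_CUBIC))
# handle top
reg=np.ones((384,512),bool);P=cloud(c,reg)
near=(P[:,0]>480)&(P[:,0]<700)&(P[:,1]>-260)&(P[:,1]<-60)
for lo,hi in[(92,104),(64,70),(46,53),(37,43),(2,9),(20,28)]:
    q=P[near&(P[:,2]>lo)&(P[:,2]<hi)]
    (cx,s,ang)=cv2.minAreaRect(q[:,:2].astype(np.float32)); print(lo,len(q),q.mean(0).round(1),np.round(cx,1),np.round(s,1),ang)
print(R.from_euler('xyz',manip.read_state()['eef_rot']).as_matrix().round(3))
```

```text
92 50 [ 527.7 -194.8   97.8] [ 527.7 -195.3] [14.2 13.9] 88.53785705566406
64 65 [ 563.6 -172.    66.1] [ 547.2 -176.2] [58.5 18.9] 15.38401985168457
46 952 [ 567.8 -169.5   49.9] [ 561.8 -174.3] [91.1 86.4] 17.875566482543945
37 1003 [ 556.5 -171.5   40.6] [ 562.4 -172.7] [113.6 107.7] 20.762012481689453
2 1408 [ 612.8 -152.6    4.7] [ 590.2 -160.4] [199.7 218.9] 89.43286895751953
20 765 [ 578.3 -132.7   24.3] [ 556.1 -121.5] [180.7 173.8] 30.04873275756836
[[-0.     0.311 -0.951]
 [ 0.    -0.951 -0.311]
 [-1.    -0.    -0.   ]]
```

View pics/a.png

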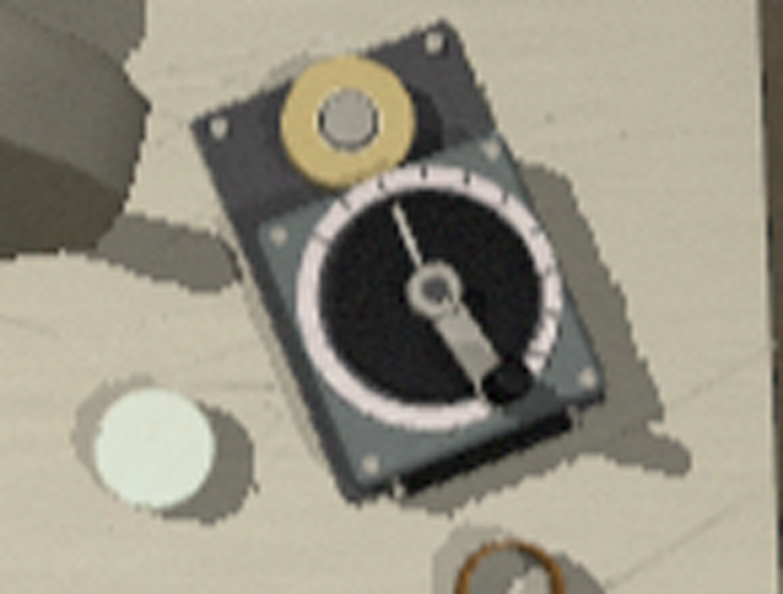

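View pics/b.png

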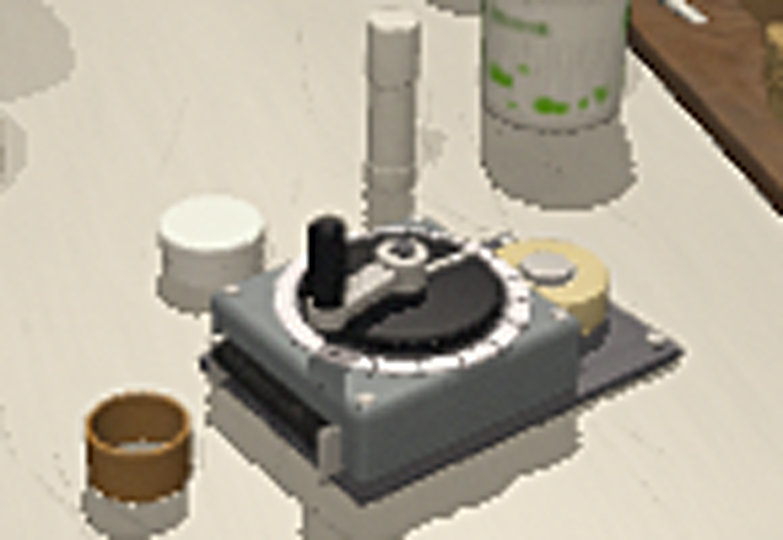

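The top crop shows the pointer from the hub (435,290) to about (400,205), roughly world +21°. The handle is at (508,380) and the tape end is up-left, so the feeder yaw is about 21° and the dial is about 2 clicks from its stop. I put the axis near (568,-170) and the handle near (528,-195). The side view agrees, and the core, tub and glue stick are clear of the path.

My plan is to use the half-open jaws as a loose fork around the handle, so one entry serves both directions.

```bash
python3 -m handwheel '[[[0,-10,-22],0],[[0,-10,-22],0],[[0,-10,-22],0],[[0,-10,-22],0],[[0,-10,-22],0],[[0,-10,-22],0],[[0,-10,-22],0],[[0,-10,-22],0],[[0,-10,-22],0],[[0,-10,-22],0]]' 146 20
python3 -m handwheel '[[[0,-10,-22],0],[[0,-10,-22],0],[[0,-10,-22],0],[[0,-10,-22],0],[[0,-10,-22],0],[[0,-10,-22],0],[[0,-10,-22],0],[[0,-10,-22],0],[[0,-10,-22],-0.12],[[0,-10,-22],-0.115]]'
python3 - <<'E'
from h import *
c=cam('wrist');save(c,'w1.png')
c=cam('side');cv2.imwrite('pics/s2.png',cv2.resize(c['pixels'][130:270,200:370,::-1],None,fx=4.2,fy=4.2))
print(manip.read_state()['eef_pos'])
E
```

```text
clock: 2.25
eef_pos: [349.4, -358.9, 193.3]
eef_rot: [1.962, 1.571, -0.864]
wrist_force: [0.3, 0.2, -0.2]
finger_gap: 40.0
clock: 3.5
eef_pos: [525.4, -193.5, 193.2]
eef_rot: [0.548, 1.571, -2.039]
wrist_force: [-0.1, -0.4, -0.5]
finger_gap: 39.9
[ 525.72369232 -192.65996793  193.10258512]
```

View pics/w1.png

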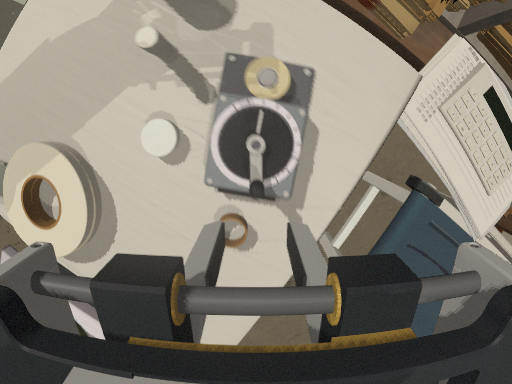

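The wrist view shows the handle at (257,187), centred between the fingers. The pointer and ticks are clearly visible around (257,140). Next I descend.

```bash
python3 -m handwheel '[[[11,1,0],0],[[11,1,0],0],[[11,1,0],0],[[11,0,0],0],[[11,0,0],0],[[11,0,0],0],[[11,0,0],0],[[11,0,0],0],[[11,0,0],0],[[11,0,0],0]]'
cat >> h.py <<'E'
def stat():
    s=manip.read_state();p=s['eef_pos'];A=np.array([568,-170])
    d=p[:2]-A;f=s['wrist_force'];th=np.arctan2(d[1],d[0]);T=np.array([-np.sin(th),np.cos(th)])
    m=rot(s['eef_rot']);z=np.degrees(np.arctan2(m[1,2],m[0,2]))%360
    print('t%.2f'%s['clock'],'ang %.1f rad %.1f zang %.1f h %.1f'%(np.degrees(th)%360,np.hypot(*d),z,p[2]),'Ft %.1f Fr %.1f Fz %.1f'%(f[:2]@T,f[:2]@d/np.hypot(*d),f[2]))
E
python3 - <<'E'
from h import *
stat()
c=cam('wrist');save(c,'w2.png');c2=cam('top')
cv2.imwrite('pics/m2.png',np.hstack([cv2.resize(c['pixels'][:260,120:400,::-1],(400,372)),cv2.resize(c2['pixels'][115:225,235:353,::-1],(400,372))]))
E
```

```text
clock: 4.85
eef_pos: [526.4, -196.6, 82.5]
eef_rot: [1.611, 1.571, -0.98]
wrist_force: [-0.2, 0.2, 0.6]
finger_gap: 39.9
t4.85 ang 212.6 rad 49.3 zang 211.6 h 82.5 Ft -0.2 Fr 0.0 Fz 0.6
```

View pics/m2.png

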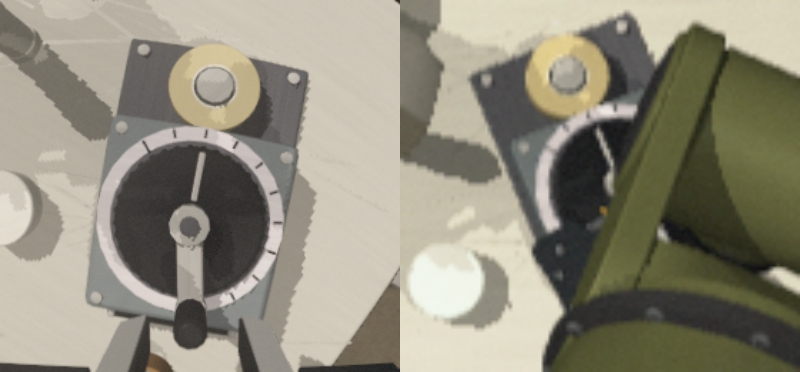

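The wrist view shows the pointer parallel to the feeder's x-axis (2 clicks), the longer zero tick upper left, and the handle inside the fork. I'll add a rectified pointer measurement at z = 51 and start pushing anticlockwise.

```bash
cat >> h.py <<'E'
def rect(c,z=51.,A=(568,-170),half=70,s=4):
    g=(np.arange(2*half*s)/s-half)
    X=A[0]-g[:,None]+0*g[None];Y=A[1]-g[None]+0*g[:,None]
    q=(np.stack([X,Y,0*X+z],-1)-np.array(c['xyz']))@rot(c['orientation'])
    x,y,w=q[...,0],-q[...,1],-q[...,2];r=np.hypot(x,y);th=np.arctan2(r,w);K=np.array(c['mtx'])
    u=K[0,2]+K[0,0]*th*x/r;v=K[1,2]+K[1,1]*th*y/r
    return cv2.remap(np.ascontiguousarray(c['pixels']),u.astype(np.float32),v.astype(np.float32),cv2.INTER_LINEAR)
def pointer(A=(568,-170),name=None,yaw=21):
    c=cam('wrist');im=rect(c,A=A)
    if name: cv2.imwrite('pics/'+name,im[:,:,::-1])
    G=im.min(2).astype(float)
    a=np.radians(np.arange(-60,100,1.)+yaw);r=np.arange(18,36,.5)
    i=(70-np.cos(a)[:,None]*r)*4;j=(70-np.sin(a)[:,None]*r)*4
    p=np.median(cv2.remap(G.astype(np.float32),j.astype(np.float32),i.astype(np.float32),1),1)
    k=p.argmax();w=np.clip(p-p.max()*.6,0,None);w[abs(np.arange(len(p))-k)>5]=0
    print('pointer (feeder deg) %.1f -> clicks %.2f'%((w@np.arange(-60,100,1.))/w.sum(),(40-(w@np.arange(-60,100,1.))/w.sum())/20),'bright %.0f/%.0f'%(p.max(),np.median(p)))
E
python3 - <<'E'
from h import *
pointer(name='r1.png')
E
```

```text
pointer (feeder deg) 2.0 -> clicks 1.90 bright 160/54
```

```bash
python3 -m handwheel '[[[0,4,-0.2],-0.087],[[0,4,-0.2],-0.087],[[0,4,-0.2],-0.087],[[0,4,-0.2],-0.087],[[0,4,-0.2],-0.087],[[0,4,-0.2],-0.087],[[0,0,0],0],[[0,0,0],0],[[0,0,0],0],[[0,0,0],0]]'
python3 -c "
from h import *
stat();pointer()"
```

```text
clock: 6.25
eef_pos: [543.7, -212.8, 83.3]
eef_rot: [1.476, 1.571, -0.594]
wrist_force: [-0.0, 0.5, 0.1]
finger_gap: 40.0
t6.25 ang 240.5 rad 49.2 zang 241.4 h 83.3 Ft -0.2 Fr -0.4 Fz 0.1
pointer (feeder deg) 25.2 -> clicks 0.74 bright 155/52
```

View pics/r1.png

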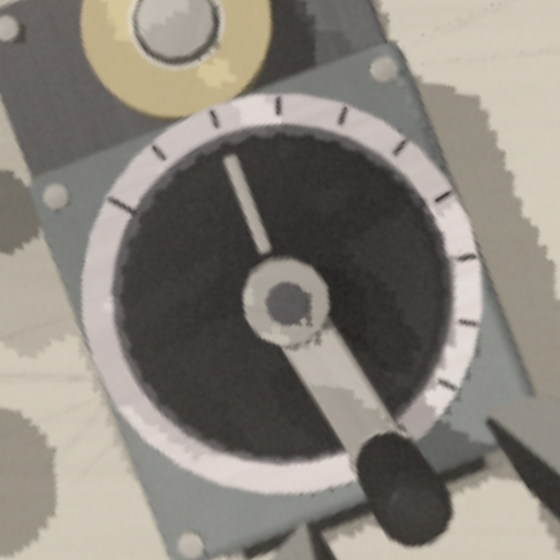

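The rectified view shows the zero tick at (120,205), the pointer at the third tick, and the dial centre near (282,293), so the axis is about (565.5,-170.5). The dial has already made one click anticlockwise. I'll go on more gently.

```bash
sed -i 's/568,-170)/565.5,-170.5)/g; s/568,-170\]/565.5,-170.5]/g' h.py
python3 -m handwheel '[[[0,2,-0.1],-0.044],[[0,2,-0.1],-0.044],[[0,2,-0.1],-0.044],[[0,2,-0.1],-0.044],[[0,0,0],0],[[0,0,0],0],[[0,0,0],0],[[0,0,0],0],[[0,0,0],0],[[0,0,0],0]]'
python3 -c "
from h import *
stat();pointer()"
python3 -m handwheel '[[[0,2,-0.1],-0.044],[[0,2,-0.1],-0.044],[[0,0,0],0],[[0,0,0],0],[[0,0,0],0],[[0,0,0],0],[[0,0,0],0],[[0,0,0],0],[[0,0,0],0],[[0,0,0],0]]'
python3 -c "
from h import *
stat();pointer()"
```

```text
clock: 7.55
eef_pos: [551.2, -215.8, 83.3]
eef_rot: [1.421, 1.571, -0.472]
wrist_force: [-0.6, -1.7, -0.3]
finger_gap: 40.1
t7.55 ang 252.5 rad 47.5 zang 251.5 h 83.3 Ft -0.1 Fr 1.8 Fz -0.3
pointer (feeder deg) 22.6 -> clicks 0.87 bright 154/50
clock: 8.85
eef_pos: [554.6, -216.4, 83.0]
eef_rot: [-1.889, 1.569, 2.589]
wrist_force: [-4.3, 3.6, 1.0]
finger_gap: 40.2
t8.85 ang 256.7 rad 47.2 zang 256.6 h 83.0 Ft -5.0 Fr -2.5 Fz 1.0
pointer (feeder deg) 25.1 -> clicks 0.75 bright 154/50
```

```bash
python3 -m handwheel '[[[0,1,0],-0.022],[[0,1,0],-0.022],[[0,1,0],-0.022],[[0,0,0],0],[[0,0,0],0],[[0,0,0],0],[[0,0,0],0],[[0,0,0],0],[[0,0,0],0],[[0,0,0],0]]'
python3 -c "
from h import *
stat();pointer()"
python3 -m handwheel '[[[0,1,0],-0.022],[[0,1,0],-0.022],[[0,1,0],-0.022],[[0,0,0],0],[[0,0,0],0],[[0,0,0],0],[[0,0,0],0],[[0,0,0],0],[[0,0,0],0],[[0,0,0],0]]'
python3 -c "
from h import *
stat();pointer()"
```

```text
clock: 10.15
eef_pos: [558.0, -217.4, 83.3]
eef_rot: [1.359, 1.571, -0.38]
wrist_force: [-0.0, -0.1, 0.4]
finger_gap: 40.4
t10.15 ang 261.0 rad 47.5 zang 260.4 h 83.3 Ft -0.0 Fr 0.1 Fz 0.4
pointer (feeder deg) 30.9 -> clicks 0.45 bright 155/49
clock: 11.45
eef_pos: [561.0, -217.9, 83.3]
eef_rot: [-0.765, 1.571, -2.438]
wrist_force: [1.0, -1.0, 0.0]
finger_gap: 39.9
t11.45 ang 264.5 rad 47.6 zang 264.2 h 83.3 Ft 1.1 Fr 0.9 Fz 0.0
pointer (feeder deg) 43.5 -> clicks -0.18 bright 154/48
```

The pointer now reads about 40°, allowing for a constant yaw bias of about +3°. I'll confirm it is the end stop by the rising force, gently.

```bash
python3 -m handwheel '[[[0,1,0],-0.022],[[0,1,0],-0.022],[[0,1,0],-0.022],[[0,1,0],-0.022],[[0,0,0],0],[[0,0,0],0],[[0,0,0],0],[[0,0,0],0],[[0,0,0],0],[[0,0,0],0]]'
python3 -c "
from h import *
stat();pointer(name='r2.png')"
python3 -m handwheel '[[[0,1,0],-0.022],[[0,1,0],-0.022],[[0,0,0],0],[[0,0,0],0],[[0,0,0],0],[[0,0,0],0],[[0,0,0],0],[[0,0,0],0],[[0,0,0],0],[[0,0,0],0]]'
python3 -c "
from h import *
stat();pointer(name='r3.png')"
```

```text
clock: 12.75
eef_pos: [565.0, -218.1, 83.3]
eef_rot: [0.693, 1.571, -0.891]
wrist_force: [0.4, 0.4, 0.0]
finger_gap: 40.2
t12.75 ang 269.4 rad 47.6 zang 269.2 h 83.3 Ft 0.4 Fr -0.4 Fz 0.0
pointer (feeder deg) 43.5 -> clicks -0.17 bright 154/47
clock: 14.05
eef_pos: [567.0, -218.1, 83.3]
eef_rot: [1.223, 1.571, -0.318]
wrist_force: [-0.4, 0.5, -0.4]
finger_gap: 40.1
t14.05 ang 271.8 rad 47.7 zang 271.7 h 83.3 Ft -0.4 Fr -0.6 Fz -0.4
pointer (feeder deg) 43.5 -> clicks -0.17 bright 154/47
```

View pics/r2.png

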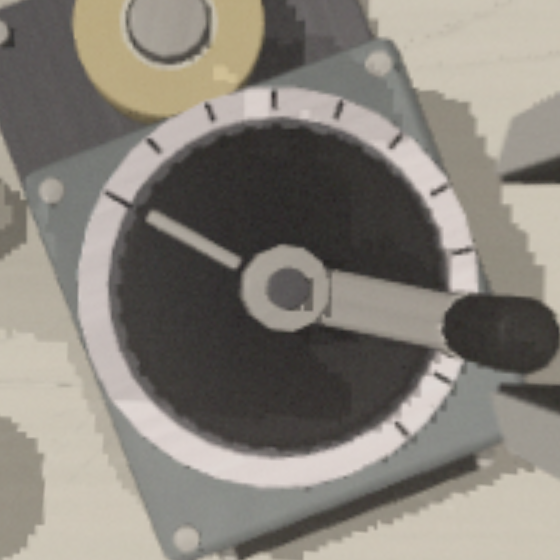

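The pointer (150,215) is exactly in line with the long zero tick (118,200), so the dial is at its end stop. The handle is free in the fork. Now I turn clockwise, first through the slack and minimum free play.

```bash
python3 -m handwheel '[[[0,-4.1,-0.2],0.087],[[0,-4.1,-0.2],0.087],[[0,-4.1,-0.2],0.087],[[0,-4.1,-0.2],0.087],[[0,-4.1,-0.2],0.087],[[0,-4.1,-0.2],0.087],[[0,-4.1,-0.2],0.087],[[0,-4.1,-0.2],0.087],[[0,-4.1,-0.2],0.087],[[0,0,0],0]]'
python3 -c "
from h import *
stat();pointer()"
python3 -m handwheel '[[[0,-2,0],0.044],[[0,-2,-0.1],0.044],[[0,-2,-0.1],0.044],[[0,0,0],0],[[0,0,0],0],[[0,0,0],0],[[0,0,0],0],[[0,0,0],0],[[0,0,0],0],[[0,0,0],0]]'
python3 -c "
from h import *
stat();pointer()"
python3 -m handwheel '[[[0,-2,0],0.044],[[0,-2,-0.1],0.044],[[0,-2,-0.1],0.044],[[0,0,0],0],[[0,0,0],0],[[0,0,0],0],[[0,0,0],0],[[0,0,0],0],[[0,0,0],0],[[0,0,0],0]]'
python3 -c "
from h import *
stat();pointer()"
```

```text
clock: 15.35
eef_pos: [533.3, -205.2, 83.4]
eef_rot: [2.049, 1.571, -0.274]
wrist_force: [-0.5, -0.6, 0.1]
finger_gap: 40.1
t15.35 ang 227.1 rad 47.3 zang 226.9 h 83.4 Ft 0.1 Fr 0.8 Fz 0.1
pointer (feeder deg) 43.1 -> clicks -0.16 bright 155/53
clock: 16.65
eef_pos: [529.3, -200.8, 83.3]
eef_rot: [0.55, 1.571, -1.905]
wrist_force: [-0.9, -0.8, 0.4]
finger_gap: 39.9
t16.65 ang 219.9 rad 47.2 zang 219.3 h 83.3 Ft 0.0 Fr 1.2 Fz 0.4
pointer (feeder deg) 43.1 -> clicks -0.16 bright 155/53
clock: 17.95
eef_pos: [525.9, -195.9, 83.3]
eef_rot: [2.639, 1.571, 0.051]
wrist_force: [0.3, -0.4, -0.3]
finger_gap: 40.1
t17.95 ang 212.6 rad 47.0 zang 211.7 h 83.3 Ft 0.5 Fr 0.0 Fz -0.3
pointer (feeder deg) 43.1 -> clicks -0.16 bright 156/53
```

```bash
python3 -m handwheel '[[[0,-2,0],0.044],[[0,-2,-0.1],0.044],[[0,0,0],0],[[0,0,0],0],[[0,0,0],0],[[0,0,0],0],[[0,0,0],0],[[0,0,0],0],[[0,0,0],0],[[0,0,0],0]]'
python3 -c "
from h import *
stat();pointer()"
python3 -m handwheel '[[[0,-2,0],0.044],[[0,-2,-0.1],0.044],[[0,0,0],0],[[0,0,0],0],[[0,0,0],0],[[0,0,0],0],[[0,0,0],0],[[0,0,0],0],[[0,0,0],0],[[0,0,0],0]]'
python3 -c "
from h import *
stat();pointer()"
python3 -m handwheel '[[[0,-2,0],0.044],[[0,-2,-0.1],0.044],[[0,0,0],0],[[0,0,0],0],[[0,0,0],0],[[0,0,0],0],[[0,0,0],0],[[0,0,0],0],[[0,0,0],0],[[0,0,0],0]]'
python3 -c "
from h import *
stat();pointer()"
```

```text
clock: 19.25
eef_pos: [523.9, -192.4, 83.3]
eef_rot: [-2.576, 1.571, 1.031]
wrist_force: [-0.1, 0.1, 0.1]
finger_gap: 40.0
t19.25 ang 207.8 rad 47.0 zang 206.7 h 83.3 Ft -0.1 Fr 0.1 Fz 0.1
pointer (feeder deg) 43.0 -> clicks -0.15 bright 157/54
clock: 20.55
eef_pos: [522.4, -188.8, 83.4]
eef_rot: [2.118, 1.57, -0.646]
wrist_force: [3.5, -4.5, 1.3]
finger_gap: 40.2
t20.55 ang 203.0 rad 46.8 zang 201.7 h 83.4 Ft 5.6 Fr -1.4 Fz 1.3
pointer (feeder deg) 41.4 -> clicks -0.07 bright 160/55
clock: 21.85
eef_pos: [521.0, -184.9, 83.2]
eef_rot: [-1.567, 1.571, 1.865]
wrist_force: [-0.5, -0.7, -0.3]
finger_gap: 40.0
t21.85 ang 197.9 rad 46.8 zang 196.6 h 83.2 Ft 0.5 Fr 0.7 Fz -0.3
pointer (feeder deg) 34.0 -> clicks 0.30 bright 161/56
```

```bash
python3 -m handwheel '[[[0,-2,0],0.044],[[0,-2,-0.1],0.044],[[0,0,0],0],[[0,0,0],0],[[0,0,0],0],[[0,0,0],0],[[0,0,0],0],[[0,0,0],0],[[0,0,0],0],[[0,0,0],0]]'
python3 -c "
from h import *
stat();pointer()"
python3 -m handwheel '[[[0,-2,0],0.044],[[0,-2,-0.1],0.044],[[0,-2,0],0.044],[[0,0,0],0],[[0,0,0],0],[[0,0,0],0],[[0,0,0],0],[[0,0,0],0],[[0,0,0],0],[[0,0,0],0]]'
python3 -c "
from h import *
stat();pointer()"
python3 -m handwheel '[[[0,-2,0],0.044],[[0,-2,-0.1],0.044],[[0,0,0],0],[[0,0,0],0],[[0,0,0],0],[[0,0,0],0],[[0,0,0],0],[[0,0,0],0],[[0,0,0],0],[[0,0,0],0]]'
python3 -c "
from h import *
stat();pointer()"
```

```text
clock: 23.15
eef_pos: [520.0, -181.1, 83.2]
eef_rot: [-0.899, 1.571, 2.444]
wrist_force: [-0.1, 0.2, 0.2]
finger_gap: 40.2
t23.15 ang 193.1 rad 46.7 zang 191.6 h 83.2 Ft -0.2 Fr 0.1 Fz 0.2
pointer (feeder deg) 22.3 -> clicks 0.89 bright 163/56
clock: 24.45
eef_pos: [519.2, -175.1, 83.3]
eef_rot: [-2.285, 1.571, 0.926]
wrist_force: [0.8, -1.6, -0.5]
finger_gap: 40.5
t24.45 ang 185.7 rad 46.5 zang 184.0 h 83.3 Ft 1.6 Fr -0.6 Fz -0.5
pointer (feeder deg) 21.5 -> clicks 0.93 bright 164/57
clock: 25.75
eef_pos: [519.1, -171.1, 83.3]
eef_rot: [3.036, 1.571, -0.124]
wrist_force: [0.4, -3.6, 0.8]
finger_gap: 40.2
t25.75 ang 180.8 rad 46.4 zang 179.0 h 83.3 Ft 3.6 Fr -0.4 Fz 0.8
pointer (feeder deg) 16.4 -> clicks 1.18 bright 165/57
```

```bash
python3 -m handwheel '[[[0,-2,0],0.044],[[0,-2,-0.1],0.044],[[0,-2,0],0.044],[[0,-2,-0.1],0.044],[[0,0,0],0],[[0,0,0],0],[[0,0,0],0],[[0,0,0],0],[[0,0,0],0],[[0,0,0],0]]'
python3 -c "
from h import *
stat();pointer()"
python3 -m handwheel '[[[0,-2,0],0.044],[[0,-2,-0.1],0.044],[[0,-2,0],0.044],[[0,0,0],0],[[0,0,0],0],[[0,0,0],0],[[0,0,0],0],[[0,0,0],0],[[0,0,0],0],[[0,0,0],0]]'
python3 -c "
from h import *
stat();pointer()"
python3 -m handwheel '[[[0,-2,0],0.044],[[0,-2,-0.1],0.044],[[0,0,0],0],[[0,0,0],0],[[0,0,0],0],[[0,0,0],0],[[0,0,0],0],[[0,0,0],0],[[0,0,0],0],[[0,0,0],0]]'
python3 -c "
from h import *
stat();pointer()"
```

```text
clock: 27.05
eef_pos: [520.0, -163.2, 83.2]
eef_rot: [-0.245, 1.571, 2.702]
wrist_force: [0.1, -0.5, -0.5]
finger_gap: 40.2
t27.05 ang 170.9 rad 46.1 zang 168.9 h 83.2 Ft 0.5 Fr -0.2 Fz -0.5
pointer (feeder deg) 1.1 -> clicks 1.94 bright 167/60
clock: 28.35
eef_pos: [521.5, -157.8, 83.3]
eef_rot: [2.29, 1.57, -1.178]
wrist_force: [0.3, -4.6, 0.6]
finger_gap: 40.3
t28.35 ang 163.9 rad 45.7 zang 161.3 h 83.3 Ft 4.3 Fr -1.5 Fz 0.6
pointer (feeder deg) -1.8 -> clicks 2.09 bright 186/62
clock: 29.65
eef_pos: [522.9, -153.7, 83.2]
eef_rot: [-0.239, 1.571, 2.489]
wrist_force: [0.4, -0.1, 1.1]
finger_gap: 40.3
t29.65 ang 158.4 rad 45.8 zang 156.3 h 83.2 Ft -0.0 Fr -0.4 Fz 1.1
pointer (feeder deg) -20.4 -> clicks 3.02 bright 188/64
```

Three clicks are done. The fourth goes in smaller steps.

```bash
python3 -m handwheel '[[[0,-2,0],0.044],[[0,-2,0],0.044],[[0,-2,0],0.044],[[0,-2,0],0.044],[[0,0,0],0],[[0,0,0],0],[[0,0,0],0],[[0,0,0],0],[[0,0,0],0],[[0,0,0],0]]'
python3 -c "
from h import *
stat();pointer()"
python3 -m handwheel '[[[0,-1,0],0.022],[[0,-1,0],0.022],[[0,-1,0],0.022],[[0,0,0],0],[[0,0,0],0],[[0,0,0],0],[[0,0,0],0],[[0,0,0],0],[[0,0,0],0],[[0,0,0],0]]'
python3 -c "
from h import *
stat();pointer()"
```

```text
clock: 30.95
eef_pos: [526.6, -146.6, 83.2]
eef_rot: [1.151, 1.571, -2.58]
wrist_force: [-1.2, -0.8, -0.3]
finger_gap: 40.2
t30.95 ang 148.4 rad 45.6 zang 146.2 h 83.2 Ft 1.3 Fr 0.6 Fz -0.3
pointer (feeder deg) -20.7 -> clicks 3.04 bright 190/66
clock: 32.25
eef_pos: [528.3, -144.4, 83.3]
eef_rot: [2.038, 1.57, -1.76]
wrist_force: [-1.1, -4.7, -0.3]
finger_gap: 40.4
t32.25 ang 144.9 rad 45.5 zang 142.4 h 83.3 Ft 4.5 Fr -1.8 Fz -0.3
pointer (feeder deg) -23.1 -> clicks 3.16 bright 190/66
```

```bash
python3 -m handwheel '[[[0,-1,0],0.022],[[0,-1,0],0.022],[[0,0,0],0],[[0,0,0],0],[[0,0,0],0],[[0,0,0],0],[[0,0,0],0],[[0,0,0],0],[[0,0,0],0],[[0,0,0],0]]'
python3 -c "
from h import *
stat();pointer()"
```

```text
clock: 33.55
eef_pos: [529.6, -142.6, 83.2]
eef_rot: [-0.853, 1.571, 1.588]
wrist_force: [-0.1, -0.6, 1.7]
finger_gap: 39.6
t33.55 ang 142.1 rad 45.5 zang 139.9 h 83.2 Ft 0.5 Fr -0.3 Fz 1.7
pointer (feeder deg) -27.2 -> clicks 3.36 bright 190/66
```

```bash
python3 -c "
from h import *
stat();pointer();pointer();pointer()
stat()"
```

```text
t33.60 ang 142.1 rad 45.5 zang 139.9 h 83.2 Ft 2.3 Fr -1.5 Fz -0.0
pointer (feeder deg) -27.2 -> clicks 3.36 bright 190/66
pointer (feeder deg) -27.2 -> clicks 3.36 bright 190/66
pointer (feeder deg) -27.2 -> clicks 3.36 bright 189/66
t33.75 ang 142.1 rad 45.5 zang 139.9 h 83.3 Ft 1.1 Fr 0.2 Fz 1.1
```

Not over yet; the dial is near the crest of the detent. I'll nudge 1–2 mm more.

```bash
python3 -m handwheel '[[[0,-1,0],0.022],[[0,-1,0],0.022],[[0,0,0],0],[[0,0,0],0],[[0,0,0],0],[[0,0,0],0],[[0,0,0],0],[[0,0,0],0],[[0,0,0],0],[[0,0,0],0]]'
python3 -c "
from h import *
stat();pointer(name='r4.png')"
```

```text
clock: 35.0
eef_pos: [530.9, -141.0, 83.3]
eef_rot: [-0.82, 1.571, 1.577]
wrist_force: [-0.9, 1.1, 0.7]
finger_gap: 40.0
t35.00 ang 139.6 rad 45.4 zang 137.4 h 83.3 Ft -0.2 Fr 1.4 Fz 0.7
pointer (feeder deg) -32.3 -> clicks 3.61 bright 190/67
```

View pics/r4.png

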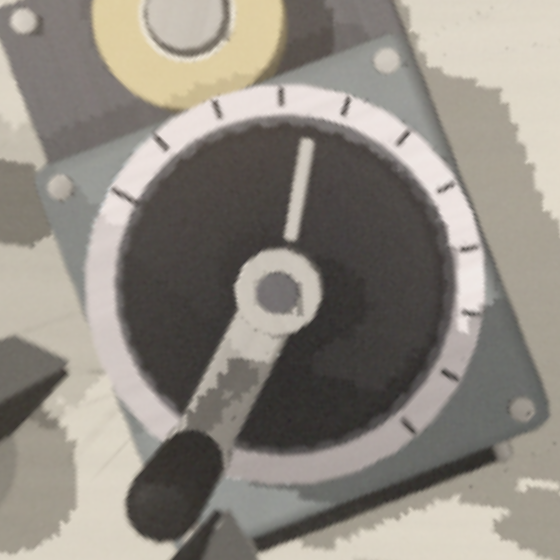

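The pointer (305,145) lies between tick 3 (281,95) and tick 4 (347,105). A little further.

```bash
python3 -m handwheel '[[[0,-1,0],0.022],[[0,-1,0],0.022],[[0,0,0],0],[[0,0,0],0],[[0,0,0],0],[[0,0,0],0],[[0,0,0],0],[[0,0,0],0],[[0,0,0],0],[[0,0,0],0]]'
python3 -c "
from h import *
stat();pointer(name='r5.png')"
```

```text
clock: 36.3
eef_pos: [532.3, -139.6, 83.3]
eef_rot: [2.506, 1.571, -1.424]
wrist_force: [-1.3, 0.4, -0.4]
finger_gap: 40.2
t36.30 ang 137.1 rad 45.4 zang 134.8 h 83.3 Ft 0.6 Fr 1.2 Fz -0.4
pointer (feeder deg) -41.6 -> clicks 4.08 bright 189/65
```

Four clicks. I'll back the finger off the handle and lift straight out.

```bash
python3 -m handwheel '[[[0,2,0],0],[[0,2,0],0],[[0,2,0],0],[[-5,0,0],0],[[-15,0,0],0],[[-20,0,0],0],[[-20,0,0],0],[[-20,0,0],0],[[-20,0,0],0],[[0,0,0],0]]'
python3 - <<'E'
from h import *
stat();pointer(name='r6.png')
for n,t in [('top','thumb_wax'),('side','thumb_wax'),('side','glue_stick'),('side','spare_core')]:
    c=cam(n)
    for r in manip.cut_out(t,n)[:1]: print(n,t,np.round(r['centre']),np.round(np.median(cloud(c,r['region']),0)))
E
```

```text
clock: 37.6
eef_pos: [528.7, -144.0, 185.4]
eef_rot: [-2.689, 1.567, -0.335]
wrist_force: [-0.2, 0.1, -1.1]
finger_gap: 40.0
t37.60 ang 144.2 rad 45.3 zang 134.8 h 185.4 Ft 0.0 Fr 0.2 Fz -1.1
pointer (feeder deg) -41.9 -> clicks 4.09 bright 173/60
top thumb_wax [242. 194.] [514. -54.  22.]
side thumb_wax [251. 204.] [507. -75.  23.]
side glue_stick [283. 178.] [606. -21.  55.]
side spare_core [236. 242.] [ 450. -211.   14.]
```

View pics/r6.png

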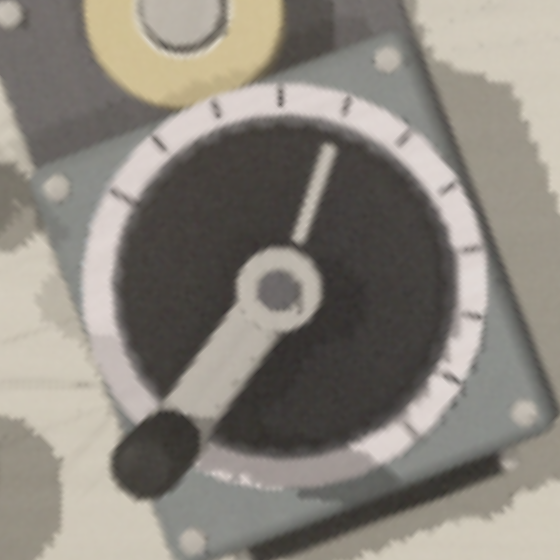

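The pointer (330,148) points straight at the fourth tick after the zero tick (347,105). The arm is clear and the bystanders haven't moved. I'm handing in.

```bash
python3 -c "
from cell import manip
print(manip.sign_off())"
```

```text
the job is handed in; nothing more can be done
None
```

The dial is set four clicks clockwise from its end stop, and I handed the job in at about 38 s of the 72 s. I used the half-open jaws as a loose fork around the handle for both directions, instead of closed fingers.

**End stop:** the dial started two clicks out. I turned it anticlockwise until the pointer lined up with the long zero tick. I judged this from the wrist camera and did not push on to the 12 N force rise.

**Four clicks:** I took up the free play, then pushed clockwise in small steps. I counted clicks by the force rising and falling, and checked the pointer in the wrist camera. The highest force I read between moves was about 6 N.

**Last checks:**
- **Pointer:** it reads 4.09 clicks and points at the fourth tick after zero. My yaw estimate is uncertain by about 2–3°, within the 6° allowed. It stayed there after I backed off and lifted out.
- **Robot:** the fingers are about 75 mm above the handle and touching nothing.
- **Bystanders:** the side camera shows the tub, glue stick and core within about 3 mm of where they started. The top camera put the tub about 9 mm off, probably because the arm partly hid it from that camera; the side camera shows the tub within 1 mm.

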